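Weigh out a batch of aluminium castings on the bench scale

TASK

First clear all the timber offcuts off the pan of the spring scale and drop them in the open scrap bin. Then put castings (housings and bearing caps, in any mix) on the scale pan until the dial needle rests between the two raised marks, and only then lock the scale by swinging its ball-ended lever upright. Leave the castings you do not need on the bench, and do not disturb the spray can, the jar or the spanner.

Things in the scene. Friction and masses are not known exactly. Their poses are not given: they have to be found in the camera images.
- scale: low grey bench scale, fixed. Origin: on the bench under the pan's centre; own +x points away from the robot, own y along the pan's long side. A fixed skirt 231 x 291 mm, 50 mm high, surrounds the pan. Far side: round white dial, 156 mm across, centre at own (182, 0, 64) mm, tilted 45 degrees to face up and away from the robot, top 123 mm high. Near side: the lock lever
- pan (a joint): how far the sprung pan has sunk, in m: 0 empty, 0.055 at most. It moves straight down without tilting, 32.7 mm per kg of load (300 N/m), and settles within about 0.7 s. The needle stands between the two marks from 0.0315 to 0.0400
- needle (a joint): angle of the black dial needle (55 mm long) in rad, 44 rad per m of pan travel: 0 empty, pointing to the scale's own -y; growing clockwise as seen facing the dial; 1.57 straight up, midway between the two dark raised marks on the rim, which stand at 1.386 and 1.760
- pan_floor (a point): centre of the upper face of the pan's floor (moves with the pan; 85 mm above the bench when empty); axes as the scale's. Steel pan, inside 199 mm (own x) by 261 mm (own y), rim 10 mm above the floor
- lever (a joint): lock lever angle in rad: 0 leaning 0.7 rad from upright to the scale's own +y (as it is found, 0 to 0.3, free), 0.70 upright beside the dark index post (locked), 1.4 leaning to own -y. It stays where left, by friction (about 2 N at the knob)
- lever_knob (a point): centre of the lever's black ball knob, 32 mm diameter, 75 mm from the hinge; open space on all sides
- lever_hinge (a point): hinge of the lock lever at the scale's own (-155, 0, 35) mm; the hinge axis is the scale's own x
- bin: open blue sheet-steel scrap bin, 190 (own x) x 180 (own y) mm, 75 mm high, walls and floor 4 mm, fixed. Origin: centre of its underside
- housing1: aluminium housing casting, a block 100 (own x) x 50 (own y) mm, 34 mm high with a raised middle 56 mm long to 45 mm; about 0.42 kg (0.38 to 0.46). Origin: centre of its underside. May be absent
- housing2: aluminium housing casting, a block 100 (own x) x 50 (own y) mm, 34 mm high with a raised middle 56 mm long to 45 mm; about 0.42 kg (0.38 to 0.46). Origin: centre of its underside. May be absent
- cap1: aluminium bearing cap, a bridge-shaped block 75 (own x) x 32 (own y) x 32 mm high, arched underneath; about 0.20 kg (0.18 to 0.22). Origin: centre of its underside
- cap2: aluminium bearing cap, a bridge-shaped block 75 (own x) x 32 (own y) x 32 mm high, arched underneath; about 0.20 kg (0.18 to 0.22). Origin: centre of its underside
- cap3: aluminium bearing cap, a bridge-shaped block 75 (own x) x 32 (own y) x 32 mm high, arched underneath; about 0.20 kg (0.18 to 0.22). Origin: centre of its underside
- cap4: aluminium bearing cap, a bridge-shaped block 75 (own x) x 32 (own y) x 32 mm high, arched underneath; about 0.20 kg (0.18 to 0.22). Origin: centre of its underside
- offcut1: stepped offcut of light timber, 80 (own x) x 36 (own y) mm, 22 mm high, 32 mm over the step at its -x end, about 50 g, lying on the pan. Origin: centre of its underside. May be absent
- offcut2: stepped offcut of light timber, 80 (own x) x 36 (own y) mm, 22 mm high, 32 mm over the step at its -x end, about 50 g, lying on the pan. Origin: centre of its underside. May be absent
- offcut3: stepped offcut of light timber, 80 (own x) x 36 (own y) mm, 22 mm high, 32 mm over the step at its -x end, about 50 g, lying on the pan. Origin: centre of its underside. May be absent
- spray_can: bystander: spray can, 66 mm diameter, 160 mm high; leave alone
- jar: bystander: amber jar, 72 mm diameter, 100 mm high; leave alone
- spanner: bystander: steel spanner 200 mm long lying on the bench near the robot's left; leave alone

How it is judged (in metres and radians):
On the way, in this order (a step that is already met when the one before it is completed fails the run):
1. all offcuts are in the scrap bin (x of offcut1 in the frame of bin between -0.091 and 0.091 m and y of offcut1 in the frame of bin between -0.086 and 0.086 m and z of offcut1 in the frame of bin between -0.005 and 0.075 m and x of offcut2 in the frame of bin between -0.091 and 0.091 m and y of offcut2 in the frame of bin between -0.086 and 0.086 m and z of offcut2 in the frame of bin between -0.005 and 0.075 m and x of offcut3 in the frame of bin between -0.091 and 0.091 m and y of offcut3 in the frame of bin between -0.086 and 0.086 m and z of offcut3 in the frame of bin between -0.005 and 0.075 m), for 0.2 s.
2. the needle rests between the two marks (value of joint pan between 0.0315 and 0.04 m and velocity of joint pan between -0.01 and 0.01 m/s), for 0.5 s.
3. the lock lever is upright (value of joint lever between 0.56 and 0.84 rad), for 0.2 s.
At the end, for the whole second after the job is handed in: Every offcut lies in the bin, the needle is between the marks (pan sunk 31.5 to 40.0 mm), the lever is within 0.14 rad (8 degrees) of upright, every casting is on the pan or on the bench outside the bin, and all is at rest (all of step 1 and all of step 3 and value of joint pan between 0.0315 and 0.04 m and ((x of housing1 in the frame of pan_floor between -0.1 and 0.1 m and y of housing1 in the frame of pan_floor between -0.131 and 0.131 m and z of housing1 in the frame of pan_floor between -0.005 and 0.06 m) or (height (world z) of housing1 between -0.01 and 0.055 m and horizontal distance between housing1 and bin above 0.135 m)) and ((x of housing2 in the frame of pan_floor between -0.1 and 0.1 m and y of housing2 in the frame of pan_floor between -0.131 and 0.131 m and z of housing2 in the frame of pan_floor between -0.005 and 0.06 m) or (height (world z) of housing2 between -0.01 and 0.055 m and horizontal distance between housing2 and bin above 0.135 m)) and ((x of cap1 in the frame of pan_floor between -0.1 and 0.1 m and y of cap1 in the frame of pan_floor between -0.131 and 0.131 m and z of cap1 in the frame of pan_floor between -0.005 and 0.06 m) or (height (world z) of cap1 between -0.01 and 0.055 m and horizontal distance between cap1 and bin above 0.135 m)) and ((x of cap2 in the frame of pan_floor between -0.1 and 0.1 m and y of cap2 in the frame of pan_floor between -0.131 and 0.131 m and z of cap2 in the frame of pan_floor between -0.005 and 0.06 m) or (height (world z) of cap2 between -0.01 and 0.055 m and horizontal distance between cap2 and bin above 0.135 m)) and ((x of cap3 in the frame of pan_floor between -0.1 and 0.1 m and y of cap3 in the frame of pan_floor between -0.131 and 0.131 m and z of cap3 in the frame of pan_floor between -0.005 and 0.06 m) or (height (world z) of cap3 between -0.01 and 0.055 m and horizontal distance between cap3 and bin above 0.135 m)) and ((x of cap4 in the frame of pan_floor between -0.1 and 0.1 m and y of cap4 in the frame of pan_floor between -0.131 and 0.131 m and z of cap4 in the frame of pan_floor between -0.005 and 0.06 m) or (height (world z) of cap4 between -0.01 and 0.055 m and horizontal distance between cap4 and bin above 0.135 m)) and linear speed of each of cap1, cap2, cap3, cap4, housing1, housing2, offcut1, offcut2, offcut3 below 0.03 m/s); the robot touches nothing.
It fails at once if the spray can is moved by more than 40 mm or tipped (distance of spray_can from where it was at the start of the episode above 0.04 m or angle between spray_can's own z axis and vertical above 0.6 rad).
It fails at once if the jar is moved by more than 40 mm or tipped (distance of jar from where it was at the start of the episode above 0.04 m or angle between jar's own z axis and vertical above 0.6 rad).
It fails at once if the spanner is moved by more than 40 mm (distance of spanner from where it was at the start of the episode above 0.04 m).
Of offcut1, offcut2, offcut3 only 2 to 3 are there at a start; the rules pass over those that are not, and their reading is None.
Of housing1, housing2 only 1 to 2 are there at a start; the rules pass over those that are not, and their reading is None.
At some moment in a run one of cap1, cap2, cap3, cap4, offcut1, offcut2, offcut3 may be knocked a few centimetres aside while the robot is not near it.
Once in a run the grip may slacken for a moment while it holds something.
It also fails if it takes over 192 s, if anything falls off the work surface, if the arm or the gripper's body presses on something with over 40 N, if the wrist force passes 120 N, or if a joint passes its speed limit or range.

ROBOT

A 7-joint arm with a two-finger parallel gripper is mounted at the origin on the work surface. World frame = base frame: x ahead of the robot, y to its left, z up, the work surface at z = 0. Lengths are in mm, angles in rad, forces in N, time in s.
With the tool pointing down it reaches from about 425 to 1025 mm from the base axis. Payload 9.4 kg.
Tool frame: the origin (TCP) lies midway between the tips of the shut fingers; the grasp point (between the pads) lies bot.grasp_offset behind it (bot.grasp_offset is the distance from the TCP to the grasp point, in mm); z points along the fingers, y is the line along which they close (so a half turn about z gives the same grasp; the last joint's range is limited). The gripper opens to 93 mm and grips with 3 to 60 N. Pads are 15 mm wide; open, the fingers measure 128 mm over their backs; the gripper's body (75 mm by 188 mm) begins 65 mm behind the grasp point.
Start: joints at [-1.326, 0.599, -0.003, 1.599, 0.002, 0.943, -0.08], TCP at [229.304, 687.782, 218.618] pointing down, gripper open.
Joint ranges: [-2.57, 2.57], [-0.35, 1.97], [-1.29, 1.29], [0.11, 2.56], [-1.05, 4.19], [0.11, 1.86], [-2.63, 2.63]. Speed limits (rad/s): [2.22, 2.22, 3.01, 3.01, 3.14, 3.14, 3.14].

INTERFACE

Orientations are given as [roll, pitch, yaw] about the fixed x, y, z axes, in that order (R = Rz(yaw) Ry(pitch) Rx(roll)).
In Python, from plant import bot gives the robot as it stands. The module is installed in compiled form; this text tells all that it offers.
- The arm moves only by the shell command python3 -m crank 'ROWS'. ROWS is JSON, a list of rows, each a list of 7 numbers: the shift along the world's x, y, z in m, then the turn, a rotation vector about the world's x, y, z in degrees, then the opening, from -1 (shut) to 1 (fully open). A call has 1 to 5 rows; each row is the pose to reach, as a shift and turn from the pose commanded when the call began; what a row does not reach only later rows make up. A row lasts 1/8 s, in which the tool goes at most 62.5 mm and 10.7 degrees, less where a joint would pass 70% of its speed; a pose out of reach is approached as far as the arm can. A call with a gripper value outside its range is refused whole. The fingers move at their own pace and stop on an object; the grip force is fixed at half the most. Time passes only in rows, so rows that repeat a pose let the fingers close. It gives the time, the measured TCP pose, the force, the opening and the grip force at its end, in the units of the state.
- bot.get_obs(): the state, without advancing time (a new reading comes with each control period).
- bot.camera(name): name is "scene" or "top" or "wrist"; returns a dict with "frame" (480x640x3 uint8, red, green, blue), "z_map" (480x640 float32, mm along the optical axis (not along the pixel's ray), 0 where there is no reading), "camera_matrix" (3x3 intrinsics, pixels), "distortion" ([k1, k2, p1, p2, k3] as OpenCV has them; the pictures are not rectified), "camera_from_world" (4x4, takes a point from world to camera coordinates). Camera axes: x right, y up, looking along -z (the intrinsics and any distortion apply to the point x, -y, -z); pixel columns grow to the right and rows downward; lengths in mm; the calibration is good to about 2 mm. A picture is of the moment at which its call begins.
- bot.finish_job(): hands the job in; it is judged then, once.
The state is a dict: "t": time; "q": joint angles; "qd": joint speeds; "joint_efforts": joint torques, N m; "position": TCP position; "ee_rot": TCP orientation; "wrist_force": force on the tool from outside, world axes, zero at the start; "moment": the same for the moment, N m; "opening": finger opening in mm; "gripper_force": force on a finger pad.
Only numpy, scipy, OpenCV 4.12 (cv2) and the standard library are available. Lean on these libraries where they do the work, as an engineer would, in place of code of your own. Each camera call takes 0.05 s, during which the arm holds its last target. There are 200 camera calls.

## Working session

There is one attempt and no reset: what is moved stays moved. The work goes in short steps, Python scripts to look and compute and a shell command to move; the robot and the scene stay as the last step left them, time stands still between calls to the robot, and variables do not carry over. Pictures are saved under pics/ and viewed, at most 14 in all, crops included, and the job is handed in when it is done.

```bash
mkdir -p pics; cat > h.py <<'E'
import numpy as np, cv2
from plant import bot
def snap(n,f=None):
    c=bot.camera(n)
    if f: cv2.imwrite('pics/'+f,c['frame'][:,:,::-1])
    np.savez(f'{n}.npz',**{k:np.asarray(v) for k,v in c.items()})
    return c
def load(n): return dict(np.load(f'{n}.npz'))
def world(c,uv,z=None):
    """pixel -> world; by depth map, or by plane z if given"""
    uv=np.array(uv,float).reshape(-1,1,2)
    n=cv2.undistortPoints(uv,c['camera_matrix'],c['distortion'])[:,0]
    T=np.linalg.inv(c['camera_from_world']);o=[]
    for (a,b),(u,v) in zip(n,uv[:,0]):
        d=np.array([a,-b,-1.])
        if z is None:
            s=c['z_map'][int(round(v)),int(round(u))]
        else:
            w=T[:3,:3]@d; s=(z-T[2,3])/w[2]
        o.append(T[:3,:3]@(d*s)+T[:3,3])
    return np.array(o)
def cloud(c):
    """world xyz of every pixel (480x640x3), nan where no reading"""
    v,u=np.mgrid[:480,:640]
    n=cv2.undistortPoints(np.stack([u,v],-1).reshape(-1,1,2).astype(float),c['camera_matrix'],c['distortion'])[:,0]
    s=c['z_map'].reshape(-1).astype(float); s[s==0]=np.nan
    P=np.c_[n[:,0],-n[:,1],-np.ones(len(n))]*s[:,None]
    T=np.linalg.inv(c['camera_from_world'])
    return (P@T[:3,:3].T+T[:3,3]).reshape(480,640,3)
E
python3 - <<'E'
from h import *
for n in('top','scene'):
    c=snap(n,n+'0.png'); T=np.linalg.inv(c['camera_from_world']); print(n,T.round(2).tolist(),c['camera_matrix'].tolist(),c['distortion'])
o=bot.get_obs(); print(o, bot.grasp_offset)
E
```

```text
top [[0.02, 0.99, -0.15, 391.09], [-1.0, 0.02, -0.01, -2.95], [-0.01, 0.15, 0.99, 1002.14], [0.0, 0.0, 0.0, 1.0]] [[438.47904852985266, 0.0, 326.0917698684207], [0.0, 438.47904852985266, 237.76408940403766], [0.0, 0.0, 1.0]] [-0.04188701  0.          0.          0.          0.        ]
scene [[0.81, -0.42, 0.41, 1099.96], [0.59, 0.57, -0.57, -743.89], [0.0, 0.7, 0.71, 1040.65], [0.0, 0.0, 0.0, 1.0]] [[617.9801895066627, 0.0, 315.0709405192186], [0.0, 617.9801895066627, 243.4384522957329], [0.0, 0.0, 1.0]] [-0.00402838  0.          0.          0.          0.        ]
{'t': 0.1, 'q': array([-1.32567633,  0.60006258, -0.00254764,  1.60003606,  0.0018053 ,
        0.94289463, -0.07978707]), 'qd': array([-0.00123008, -0.00150782, -0.00096807, -0.00242268, -0.000407  ,
        0.00241904,  0.00044912]), 'joint_efforts': array([ 4.76739209e-03, -7.66554093e+01,  1.50177866e+00, -2.52939284e+01,
       -5.23685524e-02,  1.36632216e-02,  1.11471120e-04]), 'position': array([229.18867169, 687.36784847, 217.83858211]), 'ee_rot': array([-3.14020041e+00,  1.32226043e-04,  2.81985079e+00]), 'wrist_force': array([-0.41395516, -0.33807052, -0.07921427]), 'moment': array([-0.0885048 , -0.04953201, -0.01321601]), 'gripper_force': 0.0, 'opening': 92.83474915499231} 18.8
```

View pics/top0.png

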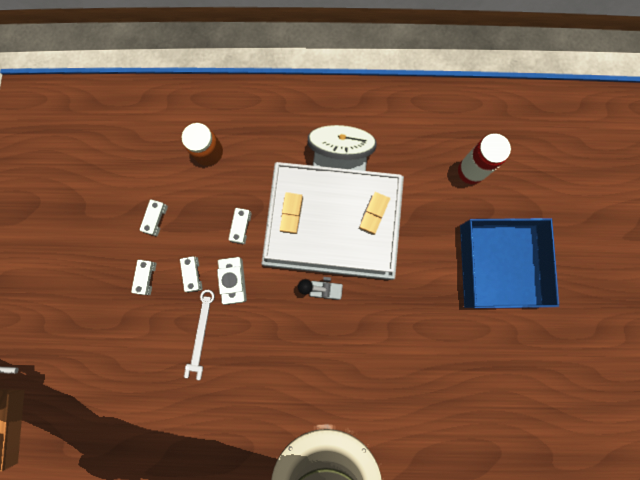

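View pics/scene0.png

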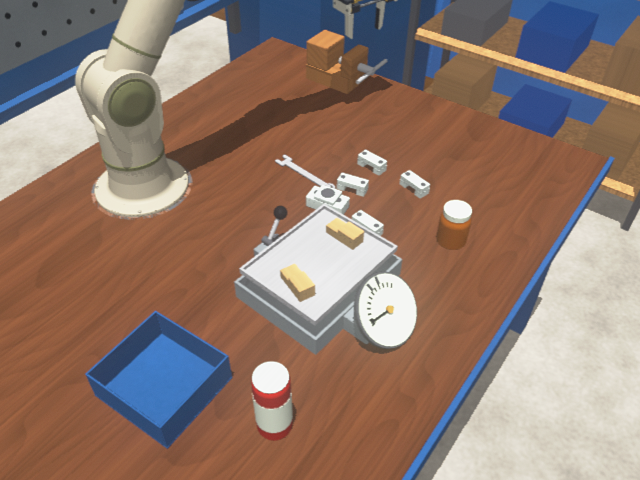

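Top view: two offcuts on the pan at about (291,213) and (375,213). The housing is at (231,281) and the caps are at (153,217), (240,226), (190,273) and (143,277). The knob is at (305,287), the bin at (512,263), and the spanner runs from (207,296) to (194,372). The scene view agrees, with the needle near zero. Next I'll measure from both cameras.

```bash
cat > seg.py <<'E'
from h import *
def blobs(c,zlo,zhi,xr=(350,950),yr=(-520,520),amin=60):
    P=cloud(c); X,Y,Z=P[...,0],P[...,1],P[...,2]
    m=((Z>zlo)&(Z<zhi)&(X>xr[0])&(X<xr[1])&(Y>yr[0])&(Y<yr[1])).astype(np.uint8)
    n,l,s,_=cv2.connectedComponentsWithStats(m,connectivity=4)
    for i in range(1,n):
        if s[i,4]<amin: continue
        p=P[l==i]; v,u=np.where(l==i)
        r=cv2.minAreaRect(p[:,:2].astype(np.float32))
        print((int(u.mean()),int(v.mean())),'n',s[i,4],'rect c',np.round(r[0],1),'wh',np.round(r[1],1),'ang',round(r[2],1),'z pct',np.percentile(p[:,2],[5,50,95]).round(1))
E
python3 - <<'E'
from seg import *
for n in('top','scene'):
    print(n);c=load(n)
    print('table z',cloud(c)[300:320,250:270,2].mean() if n=='top' else world(c,[(200,230)]))
    blobs(c,18,60); print('pan level'); blobs(c,97,135,xr=(400,800),yr=(-200,250))
c=load('top')
print('pan floor/corners',world(c,[(330,215),(276,165),(402,176),(394,277),(264,265)]).round(1).tolist())
print('bin',world(c,[(463,220),(551,219),(556,305),(464,307)],75).round(1).tolist(),world(c,[(512,263)]).round(1))
print('knob',world(c,[(305,287)]).round(1))
E
```

```text
top
table z nan
(342, 132) n 502 rect c [783.7 -23.9] wh [148.9  44.4] ang 83.4 z pct [22.3 41.5 57.8]
(210, 155) n 238 rect c [730.  287.2] wh [36.5 72.2] ang 37.8 z pct [20.2 39.6 58.8]
(339, 162) n 583 rect c [711.2 -16.9] wh [120.2  33.7] ang 85.0 z pct [42.9 45.9 48.7]
(468, 173) n 203 rect c [ 693.1 -313.8] wh [65.7 28.7] ang 44.4 z pct [21.2 40.5 57.1]
(332, 255) n 1255 rect c [576.4  -5.1] wh [291.6 230.2] ang 84.9 z pct [19.9 47.7 51.8]
(151, 216) n 517 rect c [580.6 412. ] wh [35.5 75.3] ang 75.1 z pct [22.9 31.7 34.5]
(239, 224) n 503 rect c [564.5 208.8] wh [33.1 75.5] ang 81.1 z pct [25.5 31.4 34.5]
(467, 264) n 507 rect c [ 484.1 -300.9] wh [189.1   3.5] ang 1.6 z pct [20.5 39.4 57.8]
(536, 253) n 1040 rect c [ 528.6 -440. ] wh [245.6 122.3] ang 43.5 z pct [19.9 40.1 58.6]
(189, 273) n 540 rect c [451.1 315.6] wh [75.5 34.7] ang 12.3 z pct [23.9 31.6 34.7]
(230, 280) n 1096 rect c [438.8 220.5] wh [100.1  51.7] ang 8.6 z pct [29.3 41.8 47.5]
(141, 276) n 555 rect c [441.8 423.7] wh [34.5 76. ] ang 83.0 z pct [22.4 31.3 34.3]
(327, 289) n 432 rect c [422.5   8.4] wh [69.
[... 1450 characters left out ...]
wh [66.1 31.7] ang 40.7 z pct [19.8 40.3 58.6]
pan level
(280, 211) n 124 rect c [430.1  46.8] wh [29.8 25.6] ang 40.7 z pct [ 97.8 105.6 111.4]
(345, 230) n 535 rect c [580.5  83.2] wh [42.5 85.2] ang 80.8 z pct [ 99.4 109.3 115.5]
(298, 279) n 630 rect c [583.3 -92.4] wh [38.4 84.7] ang 68.6 z pct [ 99.9 109.9 115.3]
(370, 286) n 656 rect c [713.8 -18.5] wh [116.9  34.5] ang 85.5 z pct [ 97.9 106.7 117. ]
pan floor/corners [[579.4, 2.8, 80.7], [685.7, 121.5, 90.4], [677.9, -157.0, 49.7], [451.1, -137.9, 52.4], [475.0, 150.2, 15.2]]
bin [[574.8, -283.7, 75.0], [580.7, -475.7, 75.0], [396.5, -476.4, 75.0], [389.6, -281.2, 75.0]] [[ 4.912e+02 -4.171e+02  2.000e-01]]
knob [[423.8  50.3 112.3]]
```

Both views agree to about 3 mm: caps top out at about 32 mm, the housing at 45 mm, and the offcuts are on the 82 mm pan floor. The scale is at (576,-5) with yaw -5.1°, and the bin centre is (485,-379). I'll go to the first offcut at (580,84), long axis -7.3°.

```bash
python3 -m crank '[[0.117,-0.201,0,0,0,3.7,1],[0.117,-0.201,0,0,0,3.7,1],[0.117,-0.201,0,0,0,3.7,1],[0.117,-0.201,0,0,0,3.7,1]]'
python3 -m crank '[[0.117,-0.201,0,0,0,3.7,1],[0.117,-0.201,0,0,0,3.7,1],[0.117,-0.201,0,0,0,3.7,1],[0.117,-0.201,0,0,0,3.7,1]]'
python3 -m crank '[[0.117,-0.201,0,0,0,3.7,0.5],[0.117,-0.201,0,0,0,3.7,0.5],[0.117,-0.201,0,0,0,3.7,0.5],[0.117,-0.201,0,0,0,3.7,0.5],[0.117,-0.201,0,0,0,3.7,0.5]]'; python3 -c "from plant import bot;o=bot.get_obs();print(o)"
```

```text
t: 0.6
position: [347.7, 483.8, 218.4]
ee_rot: [-3.141, 0.001, 2.883]
wrist_force: [0.5, 1.4, 0.4]
opening: 93.2
gripper_force: 0.0
t: 1.1
position: [464.4, 282.9, 218.5]
ee_rot: [-3.141, 0.0, 2.947]
wrist_force: [0.6, 0.0, -0.6]
opening: 92.9
gripper_force: 0.0
t: 1.72
position: [581.6, 80.5, 218.2]
ee_rot: [-3.14, 0.0, 3.007]
wrist_force: [-0.0, -0.1, 0.3]
opening: 69.7
gripper_force: 0.0
{'t': 1.725, 'q': array([-0.22488484,  0.43401701, -0.01439631,  1.92256917,  0.01077495,
        0.78527404,  1.19086575]), 'qd': array([-0.05551531, -0.01190369, -0.05368501,  0.02670436, -0.01562713,
       -0.00118769, -0.03858461]), 'joint_efforts': array([  2.41844282, -59.88838434,   2.42946915, -22.70520508,
         0.21466486,   0.07022373,   0.5375219 ]), 'position': array([581.5905256 ,  80.51641136, 218.23279688]), 'ee_rot': array([-3.14006316e+00,  3.83668929e-04,  3.00723039e+00]), 'wrist_force': array([-0.04527306, -0.1018571 ,  0.25036076]), 'moment': array([0.09608734, 0.04382037, 0.01739399]), 'gripper_force': 0.0, 'opening': 69.69582249763336}
```

```bash
python3 -m crank '[[0,0,-0.06,0,0,0,0.5],[0,0,-0.11,0,0,0,0.5],[0,0,-0.131,0,0,0,0.5],[0,0,-0.131,0,0,0,-1],[0,0,-0.131,0,0,0,-1]]'
python3 -m crank '[[0,0,0,0,0,0,-1],[0,0,0,0,0,0,-1],[0,0,0.04,0,0,0,-1],[0,0,0.09,0,0,0,-1],[0,0,0.12,0,0,0,-1]]'
```

```text
t: 2.35
position: [580.6, 85.6, 88.4]
ee_rot: [3.141, 0.001, 3.014]
wrist_force: [0.3, 0.6, 0.9]
opening: 54.1
gripper_force: 0.0
t: 2.98
position: [580.9, 84.8, 210.5]
ee_rot: [3.141, 0.003, 3.013]
wrist_force: [0.4, 0.1, -0.8]
opening: 36.0
gripper_force: 30.0
```

```bash
python3 -m crank '[[-0.047,-0.222,0,0,0,0,-1],[-0.047,-0.222,0,0,0,0,-1],[-0.047,-0.222,0,0,0,0,-1],[-0.047,-0.222,0,0,0,0,-1]]'
python3 -m crank '[[-0.047,-0.223,0,0,0,0,-1],[-0.047,-0.223,0,0,0,0,-1],[-0.047,-0.223,0,0,0,0,-1],[-0.047,-0.223,0,0,0,0,-1],[-0.047,-0.223,0,0,0,0,-1]]'
python3 -c "from plant import bot;o=bot.get_obs();print(o['q'],o['opening'])"
```

```text
t: 3.48
position: [532.2, -140.5, 208.3]
ee_rot: [-3.141, 0.001, 3.011]
wrist_force: [0.7, 0.7, -0.3]
opening: 36.0
gripper_force: 30.0
t: 4.1
position: [484.5, -364.1, 208.0]
ee_rot: [-3.14, 0.0, 3.008]
wrist_force: [0.6, 0.4, -1.4]
opening: 35.7
gripper_force: 30.0
[ 0.54072256  0.46731977  0.01340389  1.89310696 -0.00648639  0.78017593
  1.99410855] 35.70074932583431
```

```bash
python3 -m crank '[[0,0,-0.06,0,0,0,-1],[0,0,-0.12,0,0,0,-1],[0,0,-0.17,0,0,0,-1],[0,0,-0.189,0,0,0,-1],[0,0,-0.189,0,0,0,-1]]'
python3 -m crank '[[0,0,0,0,0,0,0.15],[0,0,0,0,0,0,0.15],[0,0,0.05,0,0,0,0.15],[0,0,0.11,0,0,0,0.15],[0,0,0.17,0,0,0,0.15]]'
```

```text
t: 4.72
position: [486.4, -359.4, 18.3]
ee_rot: [3.141, -0.001, 3.014]
wrist_force: [0.6, -1.2, -0.7]
opening: 35.8
gripper_force: 30.0
t: 5.35
position: [486.2, -360.3, 191.8]
ee_rot: [-3.141, 0.002, 3.013]
wrist_force: [1.1, -0.4, 0.1]
opening: 53.2
gripper_force: 0.0
```

```bash
python3 - <<'E'
from seg import *
c=snap('top','top1.png'); print(bot.get_obs()['t'])
blobs(c,97,135,xr=(400,680),yr=(-200,250)); blobs(c,15,50,xr=(380,620),yr=(150,500))
E
```

```text
5.4
(375, 211) n 685 rect c [582.2 -91.3] wh [36.  80.4] ang 67.6 z pct [102.9 113.1 117.1]
(305, 286) n 183 rect c [426.2  51. ] wh [28.8 28.9] ang 2.3 z pct [101.1 107.4 112.7]
(152, 216) n 533 rect c [580.3 410.6] wh [34.2 75.8] ang 74.3 z pct [20.3 31.5 34.8]
(239, 224) n 513 rect c [564.3 208.6] wh [32.9 75. ] ang 81.0 z pct [21.6 31.6 34.6]
(189, 273) n 546 rect c [451.1 315.8] wh [75.2 34.1] ang 11.7 z pct [22.3 31.4 34.4]
(231, 280) n 1100 rect c [439.1 220.7] wh [100.6  51.3] ang 8.8 z pct [28.1 41.8 47.4]
(142, 276) n 566 rect c [441.7 423.6] wh [34.5 76. ] ang 83.2 z pct [21.3 31.2 34.2]
```

View pics/top1.png

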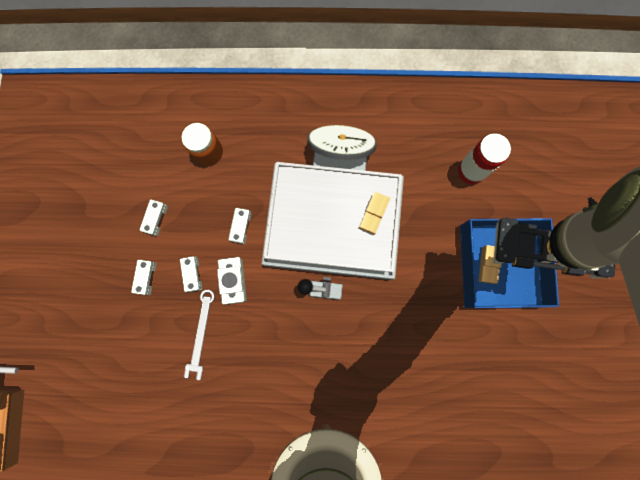

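The first offcut lies in the bin at (488,262) and the second is unmoved at (375,213). I'll fetch it.

```bash
python3 -m crank '[[0.096,0.269,0.01,0,0,-15,0.5],[0.096,0.269,0.01,0,0,-15,0.5],[0.096,0.269,0.01,0,0,-15,0.5],[0.096,0.269,0.01,0,0,-15,0.5],[0.096,0.269,0.01,0,0,-15,0.5]]'
python3 -m crank '[[0,0,0,0,0,0,0.5],[0,0,-0.06,0,0,0,0.5],[0,0,-0.1,0,0,0,0.5],[0,0,-0.11,0,0,0,0.5],[0,0,-0.11,0,0,0,0.5]]'
```

```text
t: 6.02
position: [583.5, -87.4, 199.9]
ee_rot: [3.14, 0.002, 2.755]
wrist_force: [0.4, 0.0, -0.5]
opening: 69.8
gripper_force: 0.0
t: 6.65
position: [582.3, -92.1, 89.2]
ee_rot: [-3.141, 0.0, 2.751]
wrist_force: [0.3, 0.5, 0.6]
opening: 69.7
gripper_force: 0.0
```

```bash
python3 -m crank '[[0,0,0,0,0,0,-1],[0,0,0,0,0,0,-1],[0,0,0,0,0,0,-1],[0,0,0,0,0,0,-1],[0,0,0.05,0,0,0,-1]]'
python3 -m crank '[[0,0,0.06,0,0,0,-1],[-0.024,-0.059,0.07,0,0,4,-1],[-0.048,-0.115,0.07,0,0,8,-1],[-0.072,-0.17,0.07,0,0,12,-1],[-0.096,-0.225,0.07,0,0,15,-1]]'
python3 -m crank '[[0,-0.06,0,0,0,0,-1],[0,-0.111,0,0,0,0,-1],[0,-0.111,0,0,0,0,-1]]'
```

```text
t: 7.28
position: [580.3, -90.8, 136.3]
ee_rot: [-3.14, -0.006, 2.752]
wrist_force: [1.2, -0.3, 0.5]
opening: 35.8
gripper_force: 30.0
t: 7.9
position: [485.3, -317.8, 208.8]
ee_rot: [-3.141, 0.0, 3.016]
wrist_force: [-0.1, 0.4, -1.0]
opening: 36.0
gripper_force: 30.0
t: 8.28
position: [484.6, -431.8, 208.2]
ee_rot: [-3.14, -0.0, 3.008]
wrist_force: [0.3, 1.5, -1.1]
opening: 35.8
gripper_force: 30.0
```

```bash
python3 -m crank '[[0,0,-0.06,0,0,0,-1],[0,0,-0.12,0,0,0,-1],[0,0,-0.17,0,0,0,-1],[0,0,-0.189,0,0,0,-1],[0,0,-0.189,0,0,0,-1]]'
python3 -m crank '[[0,0,0,0,0,0,0.1],[0,0,0,0,0,0,0.1],[0,0,0.05,0,0,0,0.1],[0,0,0.11,0,0,0,0.1],[0,0,0.17,0,0,0,0.1]]'
python3 -m crank '[[0,0.06,0.02,0,0,0,0.5],[0,0.12,0.02,0,0,0,0.5],[0,0.18,0.02,0,0,0,0.5],[0,0.24,0.02,0,0,0,0.5],[0,0.3,0.02,0,0,0,0.5]]'
python3 - <<'E'
from seg import *
c=snap('top','top2.png')
blobs(c,12,60,xr=(399,572),yr=(-470,-308)); blobs(c,97,135,xr=(400,680),yr=(-200,250)); blobs(c,15,50,xr=(380,620),yr=(150,500))
print('spanner',world(c,[(207,296),(207,290),(214,297),(200,297)],5).round(0).tolist(), 'pan',world(c,[(310,215),(340,240)]).round(1)[:,2])
E
```

```text
t: 8.9
position: [486.2, -426.4, 19.1]
ee_rot: [3.141, -0.001, 3.014]
wrist_force: [-1.0, 0.5, 0.8]
opening: 35.8
gripper_force: 30.0
t: 9.52
position: [486.3, -427.3, 192.9]
ee_rot: [-3.141, 0.002, 3.013]
wrist_force: [0.6, -0.0, 0.3]
opening: 51.2
gripper_force: 0.0
t: 10.15
position: [486.4, -125.5, 211.1]
ee_rot: [3.142, 0.003, 3.013]
wrist_force: [2.4, -0.1, -0.1]
opening: 69.7
gripper_force: 0.0
(525, 256) n 286 rect c [ 495.2 -429.7] wh [33.8 62.7] ang 84.5 z pct [26.  35.4 38.4]
(305, 286) n 184 rect c [426.2  51. ] wh [28.6 28.8] ang 1.0 z pct [101.4 107.7 112.6]
(152, 216) n 531 rect c [580.6 411.3] wh [35.1 75.9] ang 74.8 z pct [20.7 31.7 34.9]
(239, 225) n 512 rect c [564.3 208.6] wh [32.8 75.3] ang 80.8 z pct [22.7 31.6 34.4]
(189, 273) n 547 rect c [451.1 315.6] wh [75.6 34. ] ang 12.5 z pct [22.3 31.3 34.6]
(231, 280) n 1103 rect c [439.  220.6] wh [100.3  51.4] ang 8.2 z pct [27.8 41.8 47.4]
(142, 276) n 564 rect c [441.8 423.7] wh [34.8 75.7] ang 83.5 z pct [21.2 31.3 34.1]
spanner [[403.0, 279.0, 5.0], [416.0, 280.0, 5.0], [401.0, 263.0, 5.0], [400.0, 295.0, 5.0]] pan [85.7 85.4]
```

View pics/top2.png

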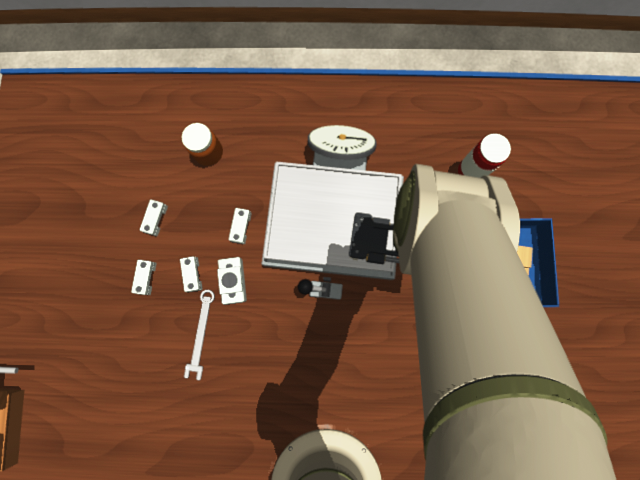

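Both offcuts are in the bin, the pan is empty at 85.5 mm, and the castings are unmoved. Next is the housing.

```bash
python3 -m crank '[[-0.023,0.174,0,0,0,8,0.6],[-0.023,0.174,0,0,0,8,0.6],[-0.023,0.174,0,0,0,8,0.6]]'
python3 -m crank '[[-0.024,0.173,0,0,0,8,0.6],[-0.024,0.173,0,0,0,8,0.6],[-0.024,0.173,0,0,0,8,0.6],[-0.024,0.173,0,0,0,8,0.6]]'
python3 -m crank '[[0,0,-0.06,0,0,0,0.6],[0,0,-0.12,0,0,0,0.6],[0,0,-0.17,0,0,0,0.6],[0,0,-0.195,0,0,0,0.6],[0,0,-0.195,0,0,0,0.6]]'
```

```text
t: 10.58
position: [463.2, 48.8, 210.9]
ee_rot: [3.141, 0.003, -3.129]
wrist_force: [1.2, 0.0, 0.0]
opening: 74.8
gripper_force: 0.0
t: 11.08
position: [438.9, 223.8, 210.7]
ee_rot: [3.139, 0.002, -2.984]
wrist_force: [0.1, -1.3, -0.4]
opening: 74.3
gripper_force: 0.0
t: 11.7
position: [439.2, 218.2, 13.8]
ee_rot: [-3.14, -0.002, -2.991]
wrist_force: [-0.1, 0.0, 0.8]
opening: 74.3
gripper_force: 0.0
```

```bash
python3 -m crank '[[0,0,0,0,0,0,-1],[0,0,0,0,0,0,-1],[0,0,0,0,0,0,-1],[0,0,0,0,0,0,-1],[0,0,0.01,0,0,0,-1]]'
python3 -m crank '[[0,0,0.05,0,0,0,-1],[0,0,0.1,0,0,0,-1],[0,0,0.15,0,0,0,-1],[0,0,0.15,0,0,0,-1],[0,0,0.15,0,0,0,-1]]'
python3 -m crank '[[0,0,0,0,0,0,-1],[0,0,0,0,0,0,-1],[0,0,0,0,0,0,-1]]'; python3 -c "from plant import bot;o=bot.get_obs();print(o['wrist_force'],o['moment'],o['t'])"
```

```text
t: 12.32
position: [439.0, 219.7, 24.9]
ee_rot: [-3.141, -0.001, -2.99]
wrist_force: [-0.4, 0.1, -3.5]
opening: 49.7
gripper_force: 30.0
t: 12.95
position: [438.7, 219.2, 174.3]
ee_rot: [-3.141, -0.0, -2.991]
wrist_force: [-0.0, -0.4, -4.8]
opening: 49.6
gripper_force: 30.0
t: 13.32
position: [439.0, 219.7, 173.8]
ee_rot: [-3.141, -0.001, -2.99]
wrist_force: [0.1, 0.4, -4.3]
opening: 50.0
gripper_force: 30.0
[ 0.08335534  0.39575136 -4.281969  ] [ 0.03796971  0.00823593 -0.01295825] 13.325
```

```bash
python3 -m crank '[[0.144,-0.153,0,0,0,-13.7,-1],[0.144,-0.153,0,0,0,-13.7,-1],[0.144,-0.153,0,0,0,-13.7,-1],[0.144,-0.153,0,0,0,-13.7,-1],[0.144,-0.153,0,0,0,-13.7,-1]]'
python3 -m crank '[[0,0,-0.04,0,0,0,-1],[0,0,-0.066,0,0,0,-1],[0,0,-0.076,0,0,0,-1],[0,0,-0.086,0,0,0,-1],[0,0,-0.086,0,0,0,-1]]'; python3 -c "from plant import bot;o=bot.get_obs();print(o['wrist_force'],o['moment'],o['t'])"
```

```text
t: 13.95
position: [583.9, 65.2, 173.9]
ee_rot: [-3.141, -0.001, 3.051]
wrist_force: [-1.0, 1.0, -4.2]
opening: 50.0
gripper_force: 30.0
t: 14.58
position: [583.3, 67.6, 88.8]
ee_rot: [3.141, 0.0, 3.055]
wrist_force: [-1.5, 1.9, -0.7]
opening: 49.8
gripper_force: 30.0
[-1.54807389  1.86641165 -0.70647384] [0.3320273  0.21650296 0.07809337] 14.575
```

```bash
python3 -m crank '[[0,0,0,0,0,0,0.35],[0,0,0,0,0,0,0.35],[0,0,0.03,0,0,0,0.35],[0,0,0.08,0,0,0,0.35],[0,0,0.12,0,0,0,0.35]]'
python3 -m crank '[[-0.018,0.142,0,0,0,-4.1,0.4],[-0.018,0.142,0,0,0,-4.1,0.4],[-0.018,0.142,0,0,0,-4.1,0.4],[-0.018,0.142,0,0,0,-4.1,0.4]]'
python3 - <<'E'
from seg import *
c=snap('scene','s3.png')
cv2.imwrite('pics/s3c.png',cv2.resize(c['frame'][180:360,220:460,::-1],None,fx=3,fy=3,interpolation=2))
blobs(c,12,50,xr=(380,620),yr=(150,500)); P=cloud(c)
m=(P[...,2]>100)&(P[...,2]<125)&(abs(P[...,0]-583)<60)&(abs(P[...,1]-67)<50)
print(np.nanmean(P[m],0) if m.any() else None, bot.get_obs()['t'])
E
```

```text
t: 15.2
position: [583.8, 66.5, 210.9]
ee_rot: [3.141, 0.002, 3.053]
wrist_force: [0.2, -0.7, 0.3]
opening: 63.0
gripper_force: 0.0
t: 15.7
position: [565.2, 209.7, 208.9]
ee_rot: [3.141, 0.0, 2.984]
wrist_force: [0.9, -0.6, 0.1]
opening: 64.9
gripper_force: 0.0
(376, 161) n 244 rect c [450.9 421.1] wh [42. 66.] ang 86.1 z pct [15.2 28.9 35.2]
(415, 181) n 368 rect c [581.6 409.5] wh [39.4 80.9] ang 77.9 z pct [15.4 29.2 33.6]
(353, 182) n 379 rect c [453.3 311.8] wh [76.4 39. ] ang 12.6 z pct [15.  28.8 33.8]
(367, 222) n 439 rect c [565.9 206.2] wh [36.4 78.3] ang 80.1 z pct [15.4 29.4 34.3]
[588.44445454  61.33490954 110.85086967] 15.75
```

View pics/s3c.png

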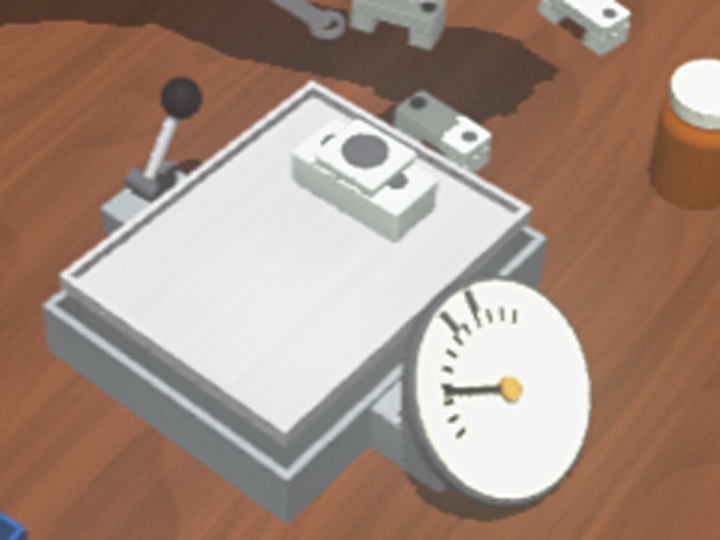

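Housing is on the pan at crop (365,170), and the needle is just left of horizontal, at roughly a third of travel. Next is the near cap at (565,208).

```bash
python3 -m crank '[[0,0,-0.06,0,0,0,0.4],[0,0,-0.12,0,0,0,0.4],[0,0,-0.17,0,0,0,0.4],[0,0,-0.198,0,0,0,0.4],[0,0,-0.198,0,0,0,0.4]]'
python3 -m crank '[[0,0,0,0,0,0,-1],[0,0,0,0,0,0,-1],[0,0,0,0,0,0,-1],[0,0,0,0,0,0,-1],[0,0,0.01,0,0,0,-1]]'
python3 -m crank '[[0,0,0.06,0,0,0,-1],[0,0,0.12,0,0,0,-1],[0,0,0.16,0,0,0,-1],[0,0,0.16,0,0,0,-1],[0,0,0.16,0,0,0,-1]]'; python3 -c "from plant import bot;o=bot.get_obs();print(o['wrist_force'],o['moment'],o['t'])"
```

```text
t: 16.38
position: [564.8, 205.7, 8.8]
ee_rot: [-3.138, -0.003, 2.979]
wrist_force: [0.4, -0.9, -0.4]
opening: 65.2
gripper_force: 0.0
t: 17.0
position: [564.8, 208.7, 20.6]
ee_rot: [-3.141, -0.001, 2.982]
wrist_force: [0.3, 0.6, -2.0]
opening: 31.8
gripper_force: 30.0
t: 17.62
position: [564.6, 208.5, 180.2]
ee_rot: [-3.141, -0.001, 2.982]
wrist_force: [-0.1, -1.1, -3.2]
opening: 31.7
gripper_force: 30.0
[-0.11956068 -1.05772512 -3.2191067 ] [-0.03177324  0.02876415 -0.02908754] 17.625
```

```bash
python3 -m crank '[[0.052,-0.303,0,0,0,4,-1],[0.052,-0.303,0,0,0,4,-1],[0.052,-0.303,0,0,0,4,-1],[0.052,-0.303,0,0,0,4,-1],[0.052,-0.303,0,0,0,4,-1]]'
python3 -m crank '[[0,0,0,0,0,0,-1],[0,0,-0.05,0,0,0,-1],[0,0,-0.085,0,0,0,-1],[0,0,-0.102,0,0,0,-1],[0,0,-0.102,0,0,0,-1]]'; python3 -c "from plant import bot;o=bot.get_obs();print(o['wrist_force'],o['moment'],o['t'])"
```

```text
t: 18.25
position: [616.3, -96.4, 178.5]
ee_rot: [-3.141, -0.003, 3.052]
wrist_force: [0.5, 0.5, -2.1]
opening: 32.0
gripper_force: 30.0
t: 18.88
position: [616.3, -93.4, 77.1]
ee_rot: [3.141, -0.003, 3.053]
wrist_force: [-1.4, 0.5, -1.3]
opening: 31.8
gripper_force: 30.0
[-1.35684808  0.53689546 -1.30527911] [0.04104441 0.09137066 0.0215285 ] 18.875
```

```bash
python3 -m crank '[[0,0,0,0,0,0,0.1],[0,0,0,0,0,0,0.1],[0,0,0.03,0,0,0,0.1],[0,0,0.08,0,0,0,0.1],[0,0,0.13,0,0,0,0.1]]'
python3 -m crank '[[-0.082,0.204,0,0,0,8.7,0.3],[-0.082,0.204,0,0,0,8.7,0.3],[-0.082,0.204,0,0,0,8.7,0.3],[-0.082,0.204,0,0,0,8.7,0.3]]'
python3 -m crank '[[-0.082,0.204,0,0,0,8.7,0.3],[-0.082,0.204,0,0,0,8.7,0.3],[-0.082,0.204,0,0,0,8.7,0.3],[-0.082,0.204,0,0,0,8.7,0.3]]'
python3 - <<'E'
from seg import *
c=snap('scene')
blobs(c,12,50,xr=(380,620),yr=(150,500)); blobs(c,80,125,xr=(480,660),yr=(-140,130))
E
```

```text
t: 19.5
position: [617.5, -94.3, 211.1]
ee_rot: [3.142, 0.002, 3.052]
wrist_force: [1.0, -0.3, -0.2]
opening: 51.1
gripper_force: 0.0
t: 20.0
position: [534.3, 113.1, 210.1]
ee_rot: [3.14, 0.002, -3.076]
wrist_force: [0.2, 0.4, -0.3]
opening: 60.4
gripper_force: 0.0
t: 20.5
position: [451.9, 317.4, 210.0]
ee_rot: [3.14, 0.002, -2.924]
wrist_force: [0.2, -0.4, -0.5]
opening: 60.5
gripper_force: 0.0
(372, 160) n 340 rect c [443.8 420. ] wh [39.5 78.7] ang 85.7 z pct [14.8 28.7 34. ]
(414, 181) n 373 rect c [581.7 409.7] wh [38.5 77.8] ang 74.5 z pct [15.3 28.9 34.7]
(353, 182) n 377 rect c [453.7 311.3] wh [74.9 43. ] ang 9.0 z pct [15.2 29.  34.3]
(342, 238) n 1050 rect c [583.7  65.7] wh [ 55.5 102.7] ang 84.7 z pct [ 83.4 100.5 111.9]
(309, 291) n 614 rect c [617.  -95.9] wh [35.8 76.8] ang 82.7 z pct [84.1 95.6 99.7]
```

```bash
python3 -m crank '[[0,0,-0.06,0,0,0,0.3],[0,0,-0.12,0,0,0,0.3],[0,0,-0.17,0,0,0,0.3],[0,0,-0.198,0,0,0,0.3],[0,0,-0.198,0,0,0,0.3]]'
python3 -m crank '[[0,0,0,0,0,0,-1],[0,0,0,0,0,0,-1],[0,0,0,0,0,0,-1],[0,0,0,0,0,0,-1],[0,0,0.01,0,0,0,-1]]'
python3 -m crank '[[0,0,0.06,0,0,0,-1],[0,0,0.12,0,0,0,-1],[0,0,0.16,0,0,0,-1],[0,0,0.16,0,0,0,-1],[0,0,0.16,0,0,0,-1]]'; python3 -c "from plant import bot;o=bot.get_obs();print(o['wrist_force'],o['moment'],o['t'])"
```

```text
t: 21.18
position: [452.9, 313.3, 9.7]
ee_rot: [-3.14, -0.002, -2.927]
wrist_force: [-0.4, -0.2, 0.3]
opening: 60.8
gripper_force: 0.0
t: 21.8
position: [453.0, 313.6, 20.8]
ee_rot: [-3.141, -0.001, -2.927]
wrist_force: [0.6, -0.4, -1.7]
opening: 32.1
gripper_force: 30.0
t: 22.42
position: [452.9, 313.1, 180.2]
ee_rot: [-3.141, -0.001, -2.928]
wrist_force: [-0.5, 0.2, -2.2]
opening: 32.2
gripper_force: 30.0
[-0.53251243  0.16039349 -2.21394193] [0.00613612 0.04746501 0.01621504] 22.425
```

```bash
python3 -m crank '[[0.034,-0.2,0,0,0,-8.7,-1],[0.034,-0.2,0,0,0,-8.7,-1],[0.034,-0.2,0,0,0,-8.7,-1],[0.034,-0.2,0,0,0,-8.7,-1]]'
python3 -m crank '[[0.034,-0.199,0,0,0,-8.7,-1],[0.034,-0.199,0,0,0,-8.7,-1],[0.034,-0.199,0,0,0,-8.7,-1],[0.034,-0.199,0,0,0,-8.7,-1],[0.034,-0.199,0,0,0,-8.7,-1]]'
python3 -m crank '[[0,0,-0.05,0,0,0,-1],[0,0,-0.085,0,0,0,-1],[0,0,-0.1,0,0,0,-1],[0,0,-0.108,0,0,0,-1],[0,0,-0.108,0,0,0,-1]]'; python3 -c "from plant import bot;o=bot.get_obs();print(o['wrist_force'],o['moment'],o['t'])"
```

```text
t: 22.92
position: [486.5, 109.0, 178.9]
ee_rot: [-3.139, -0.004, -3.085]
wrist_force: [-0.4, -0.2, -3.0]
opening: 31.9
gripper_force: 30.0
t: 23.55
position: [520.9, -85.1, 179.5]
ee_rot: [3.141, -0.002, 3.051]
wrist_force: [-0.0, 0.2, -2.4]
opening: 31.7
gripper_force: 30.0
t: 24.18
position: [521.6, -84.4, 72.9]
ee_rot: [3.141, 0.0, 3.053]
wrist_force: [-0.5, -0.0, -0.9]
opening: 31.6
gripper_force: 30.0
[-0.51166283 -0.02578715 -0.9204077 ] [0.15464666 0.07481611 0.05371549] 24.175
```

```bash
python3 -m crank '[[0,0,0,0,0,0,0.1],[0,0,0,0,0,0,0.1],[0,0,0.03,0,0,0,0.1],[0,0,0.08,0,0,0,0.1],[0,0,0.135,0,0,0,0.1]]'
python3 -m crank '[[0.03,0.248,0,0,0,-5,0.4],[0.03,0.248,0,0,0,-5,0.4],[0.03,0.248,0,0,0,-5,0.4],[0.03,0.248,0,0,0,-5,0.4],[0.03,0.248,0,0,0,-5,0.4]]'
python3 -m crank '[[0.03,0.248,0,0,0,-5,0.4],[0.03,0.248,0,0,0,-5,0.4],[0.03,0.248,0,0,0,-5,0.4],[0.03,0.248,0,0,0,-5,0.4],[0.03,0.248,0,0,0,-5,0.4]]'
python3 - <<'E'
from seg import *
c=snap('scene','s4.png')
blobs(c,12,50,xr=(380,620),yr=(150,500)); blobs(c,80,125,xr=(480,660),yr=(-140,130))
P=cloud(c); m=(abs(P[...,0]-576)<10)&(abs(P[...,1]+25)<10); print('floor',np.nanmean(P[m][:,2]),bot.get_obs()['t'])
E
```

```text
t: 24.8
position: [521.0, -85.4, 209.3]
ee_rot: [3.142, -0.0, 3.052]
wrist_force: [1.1, 0.2, 0.1]
opening: 50.9
gripper_force: 0.0
t: 25.42
position: [551.3, 168.8, 208.2]
ee_rot: [3.138, 0.001, 2.972]
wrist_force: [-0.1, -1.0, -0.7]
opening: 65.0
gripper_force: 0.0
t: 26.05
position: [580.1, 415.7, 207.4]
ee_rot: [3.139, -0.001, 2.883]
wrist_force: [-0.3, -0.1, 0.1]
opening: 64.9
gripper_force: 0.0
(372, 160) n 340 rect c [442.8 419.4] wh [41.7 79. ] ang 84.3 z pct [14.8 29.  34.1]
(414, 181) n 369 rect c [581.2 410. ] wh [40.1 78.7] ang 77.2 z pct [14.6 29.3 34.3]
(342, 239) n 950 rect c [584.   65.7] wh [ 55.8 102.5] ang 85.9 z pct [ 83.2  96.2 106. ]
(275, 269) n 500 rect c [520.7 -84.9] wh [38.2 79.2] ang 83.3 z pct [82.5 89.7 93.6]
(309, 292) n 549 rect c [617.1 -95.2] wh [34.6 77. ] ang 85.7 z pct [82.1 89.8 93.2]
floor 58.40903448712043 26.1
```

```bash
python3 -m crank '[[0,0,-0.06,0,0,0,0.4],[0,0,-0.12,0,0,0,0.4],[0,0,-0.17,0,0,0,0.4],[0,0,-0.197,0,0,0,0.4],[0,0,-0.197,0,0,0,0.4]]'
python3 -m crank '[[0,0,0,0,0,0,-1],[0,0,0,0,0,0,-1],[0,0,0,0,0,0,-1],[0,0,0,0,0,0,-1],[0,0,0.01,0,0,0,-1]]'
python3 -m crank '[[0,0,0.06,0,0,0,-1],[0,0,0.12,0,0,0,-1],[0,0,0.16,0,0,0,-1],[0,0,0.16,0,0,0,-1],[0,0,0.16,0,0,0,-1]]'; python3 -c "from plant import bot;o=bot.get_obs();print(o['wrist_force'],o['moment'],o['t'])"
```

```text
t: 26.72
position: [581.1, 407.1, 9.0]
ee_rot: [-3.137, -0.002, 2.875]
wrist_force: [-0.0, -0.3, 0.3]
opening: 65.1
gripper_force: 0.0
t: 27.35
position: [580.7, 410.4, 20.3]
ee_rot: [-3.14, -0.001, 2.878]
wrist_force: [-0.3, 0.4, -1.9]
opening: 32.0
gripper_force: 30.0
t: 27.98
position: [580.6, 410.3, 179.9]
ee_rot: [-3.14, -0.001, 2.878]
wrist_force: [-0.6, -1.0, -2.5]
opening: 32.2
gripper_force: 30.0
[-0.62909182 -0.98672632 -2.5376315 ] [-0.01584035  0.00770762  0.01207072] 27.975
```

```bash
python3 -m crank '[[-0.027,-0.213,0,0,0,5,-1],[-0.027,-0.213,0,0,0,5,-1],[-0.027,-0.213,0,0,0,5,-1],[-0.027,-0.213,0,0,0,5,-1]]'
python3 -m crank '[[-0.027,-0.213,0,0,0,5,-1],[-0.027,-0.213,0,0,0,5,-1],[-0.027,-0.213,0,0,0,5,-1],[-0.027,-0.213,0,0,0,5,-1],[-0.027,-0.213,0,0,0,5,-1]]'
python3 -m crank '[[0,0,-0.05,0,0,0,-1],[0,0,-0.09,0,0,0,-1],[0,0,-0.106,0,0,0,-1],[0,0,-0.115,0,0,0,-1],[0,0,-0.115,0,0,0,-1]]'
python3 -m crank '[[0,0,0,0,0,0,0.1],[0,0,0,0,0,0,0.1],[0,0,0.03,0,0,0,0.1],[0,0,0.08,0,0,0,0.1],[0,0,0.135,0,0,0,0.1]]'
python3 -m crank '[[-0.06,0.03,0,0,0,0,0],[-0.11,0.06,0,0,0,0,0],[-0.11,0.06,0,0,0,0,0],[-0.11,0.06,0,0,0,0,0]]'
python3 - <<'E'
from seg import *
c=snap('scene','s5.png')
cv2.imwrite('pics/s5c.png',cv2.resize(c['frame'][180:360,220:460,::-1],None,fx=3,fy=3,interpolation=2))
P=cloud(c)
for x,y in((576,-60),(625,-30)):
    m=(abs(P[...,0]-x)<7)&(abs(P[...,1]-y)<7); print('floor',np.nanmean(P[m][:,2]) if m.any() else 0)
blobs(c,70,125,xr=(480,660),yr=(-140,130)); print(bot.get_obs()['t'])
E
```

```text
t: 28.48
position: [552.7, 192.9, 178.7]
ee_rot: [-3.138, -0.003, 2.961]
wrist_force: [-0.1, -0.0, -2.2]
opening: 31.6
gripper_force: 30.0
t: 29.1
position: [525.8, -18.0, 179.1]
ee_rot: [-3.14, -0.003, 3.048]
wrist_force: [0.0, 0.8, -2.4]
opening: 31.9
gripper_force: 30.0
t: 29.72
position: [527.5, -14.7, 65.7]
ee_rot: [3.141, -0.0, 3.053]
wrist_force: [-1.6, 1.0, -0.6]
opening: 32.2
gripper_force: 30.0
t: 30.35
position: [527.1, -15.3, 202.4]
ee_rot: [3.142, 0.0, 3.052]
wrist_force: [1.3, 0.0, -0.2]
opening: 51.4
gripper_force: 0.0
t: 30.85
position: [418.2, 44.8, 201.4]
ee_rot: [3.141, 0.002, 3.052]
wrist_force: [0.8, 0.8, 0.2]
opening: 46.8
gripper_force: 0.0
floor 52.10071851943663
floor 51.24134903953598
(341, 242) n 996 rect c [584.6  64.9] wh [ 53.4 100.5] ang 84.8 z pct [73.5 88.3 99.8]
(278, 267) n 937 rect c [519.9 -71.5] wh [68.  82.4] ang 86.8 z pct [73.7 82.9 86.7]
(310, 295) n 583 rect c [616.4 -95. ] wh [36.4 79. ] ang 86.5 z pct [73.2 82.9 86.9]
30.9
```

View pics/s5c.png

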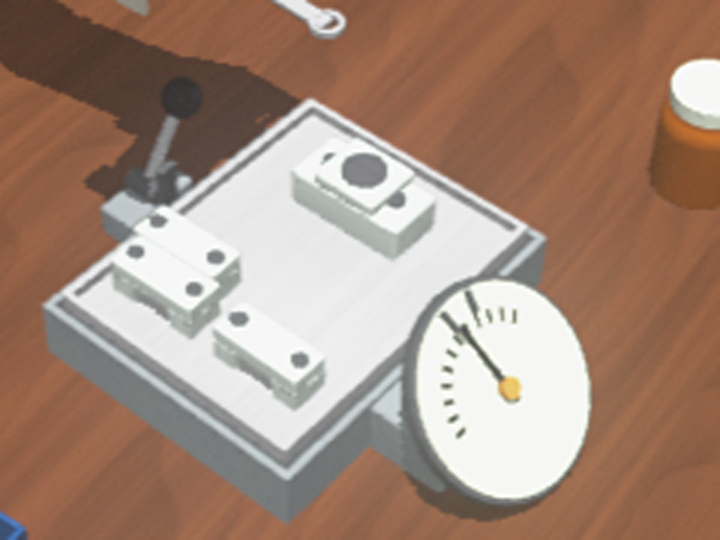

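Three caps and the housing are on the pan. The last cap now lies next to its neighbour, at crop (185,240), so it was shifted but is still on the pan. The needle, from (510,388) towards (455,322), is close to the lower mark at (452,323), so I'll measure it precisely.

```bash
python3 -m crank '[[0,0,0,0,0,0,0],[0,0,0,0,0,0,0],[0,0,0,0,0,0,0],[0,0,0,0,0,0,0]]'
python3 - <<'E'
from seg import *
c=snap('scene')
cv2.imwrite('pics/dial.png',cv2.resize(c['frame'][270:350,350:430,::-1],None,fx=7,fy=7,interpolation=cv2.INTER_CUBIC))
P=cloud(c)
for x,y in((576,-60),(625,-30)):
    m=(abs(P[...,0]-x)<7)&(abs(P[...,1]-y)<7); print('floor',np.nanmean(P[m][:,2]) if m.any() else 0)
blobs(c,70,125,xr=(480,660),yr=(-140,130)); print(bot.get_obs()['t'])
E
```

```text
t: 31.4
position: [417.4, 44.7, 200.5]
ee_rot: [-3.142, -0.0, 3.052]
wrist_force: [0.7, 0.4, 1.1]
opening: 46.4
gripper_force: 0.0
floor 53.45663497528517
floor 51.73812067516378
(341, 242) n 994 rect c [583.7  65.1] wh [ 53.4 103.8] ang 84.6 z pct [74.  88.7 99.4]
(278, 267) n 947 rect c [520.  -71.4] wh [68.2 81.7] ang 87.2 z pct [73.5 83.  86.6]
(309, 295) n 585 rect c [617.9 -94.3] wh [38.1 77.8] ang 86.0 z pct [72.8 83.  86.4]
31.45
```

View pics/dial.png

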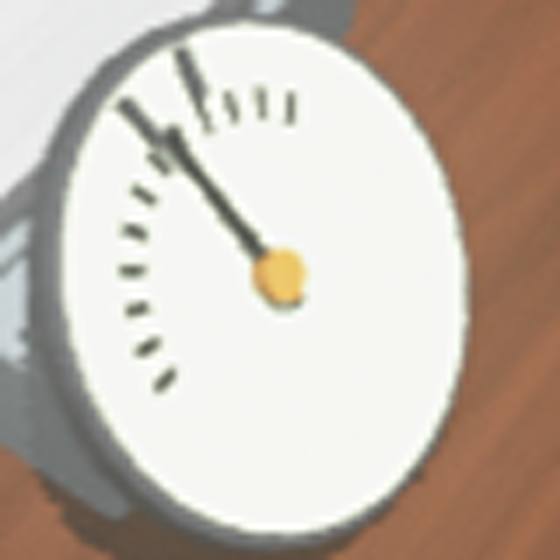

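```bash
python3 - <<'E'
from h import *
c=load('scene'); a=-5.1*np.pi/180; R=np.array([[np.cos(a),-np.sin(a),0],[np.sin(a),np.cos(a),0],[0,0,1]])
O=np.array([576.4,-5.1,0])+R@[182,0,64]; n=R@[.7071,0,.7071]; up=R@[-.7071,0,.7071]; l=R@[0,-1,0]
T=np.linalg.inv(c['camera_from_world'])
for nm,u,v,h in(('hub',280,278,5),('hub',280,278,0),('ntip',172,130,3),('nmid',215,190,3),('nbase',262,250,3),('m1out',122,102,3),('m1in',150,135,3),('m2out',182,52,3),('m2in',203,108,3),('tick0',164,380,0),('tick',133,271,0)):
    w=world(c,[(350+(u+.5)/7-.5,270+(v+.5)/7-.5)],0)[0]-T[:3,3]
    s=((O+h*n-T[:3,3])@n)/(w@n); p=T[:3,3]+s*w-O
    print(nm,h,round(p@l,1),round(p@up,1),'ang',round(np.arctan2(p@up,p@l),3),'r',round(np.hypot(p@l,p@up),1))
E
```

```text
hub 5 -0.0 -1.9 ang -1.575 r 1.9
hub 0 -3.6 -4.0 ang -2.302 r 5.3
ntip 3 3.1 52.6 ang 1.511 r 52.7
nmid 3 1.5 30.5 ang 1.521 r 30.5
nbase 3 -1.3 7.3 ang 1.744 r 7.4
m1out 3 12.7 68.9 ang 1.389 r 70.1
m1in 3 10.5 56.0 ang 1.385 r 57.0
m2out 3 -14.3 67.7 ang 1.779 r 69.2
m2in 3 -10.2 51.0 ang 1.767 r 52.0
tick0 0 49.1 -1.2 ang -0.025 r 49.2
tick 0 38.3 28.8 ang 0.645 r 47.9
```

The needle reads about 1.50–1.52 rad and the marks come out at 1.386 and 1.77, as they should. The pan floor has sunk about 34 mm, so it is in the band. Now I'll check the knob and its surroundings.

```bash
python3 - <<'E'
from h import *
from scipy.optimize import least_squares
for n in('top','scene'):
    P=cloud(load(n)).reshape(-1,3)   # top: earlier view, unobstructed
    m=(P[:,2]>90)&(np.hypot(P[:,0]-426,P[:,1]-52)<25); q=P[m]
    r=least_squares(lambda c:np.linalg.norm(q-c,axis=1)-16,[426,52,97],loss='soft_l1'); print(n,m.sum(),r.x.round(1))
    m=(P[:,0]>395)&(P[:,0]<450)&(P[:,1]>-40)&(P[:,1]<30)&(P[:,2]>30); q=P[m]
    h,e=[],[]
    for y in range(-40,30,10):
        k=q[(q[:,1]>=y)&(q[:,1]<y+10)]
        if len(k): print(y,len(k),'zmax',k[:,2].max().round(),'x at top',k[k[:,2].argmax(),0].round(), 'x range',k[:,0].min().round(),k[:,0].max().round())
E
python3 -c "from plant import bot;o=bot.get_obs();print(o['position'])"
```

```text
top 187 [426.1  50.8  96.4]
-30 1 zmax 31.0 x at top 420.0 x range 420.0 420.0
-20 3 zmax 32.0 x at top 413.0 x range 406.0 422.0
-10 11 zmax 39.0 x at top 421.0 x range 410.0 426.0
0 81 zmax 73.0 x at top 447.0 x range 408.0 448.0
10 64 zmax 72.0 x at top 447.0 x range 408.0 447.0
20 28 zmax 75.0 x at top 426.0 x range 414.0 434.0
scene 913 [433.8  55.2 302.5]
-40 120 zmax 330.0 x at top 443.0 x range 395.0 449.0
-30 98 zmax 329.0 x at top 401.0 x range 396.0 447.0
-20 574 zmax 601.0 x at top 401.0 x range 395.0 450.0
-10 1132 zmax 604.0 x at top 428.0 x range 395.0 450.0
0 1834 zmax 605.0 x at top 442.0 x range 395.0 450.0
10 782 zmax 602.0 x at top 442.0 x range 395.0 450.0
20 235 zmax 598.0 x at top 438.0 x range 420.0 450.0
[417.31702825  44.71038616 200.51200142]
```

```bash
python3 -m crank '[[0.009,0.006,0,0,0,0,0.4],[0.009,0.006,-0.06,0,0,0,0.4],[0.009,0.006,-0.11,0,0,0,0.4],[0.009,0.006,-0.121,0,0,0,0.4],[0.009,0.006,-0.121,0,0,0,0.4]]'
python3 -m crank '[[0,0,0,0,0,0,-0.2],[0,0,0,0,0,0,-0.2],[0,0,0,0,0,0,-0.2],[0,0,0,0,0,0,-0.2]]'
```

```text
t: 32.08
position: [426.5, 51.1, 79.6]
ee_rot: [-3.141, -0.001, 3.052]
wrist_force: [-0.4, 0.3, -0.6]
opening: 65.2
gripper_force: 0.0
t: 32.58
position: [426.5, 50.7, 80.1]
ee_rot: [3.141, 0.001, 3.052]
wrist_force: [0.1, 0.6, -0.6]
opening: 37.7
gripper_force: 0.0
```

```bash
python3 -m crank '[[-0.001,-0.011,0.006,0,0,0,-0.2],[-0.002,-0.022,0.01,0,0,0,-0.2],[-0.003,-0.033,0.013,0,0,0,-0.2],[-0.004,-0.045,0.0135,0,0,0,-0.2],[-0.004,-0.045,0.0135,0,0,0,-0.2]]'
python3 -m crank '[[0,0,0,0,0,0,-0.2],[0,0.001,0,0,0,0,0.3],[0,0.001,0,0,0,0,0.3],[0,0.001,0.05,0,0,0,0.3],[0,0.001,0.11,0,0,0,0.3]]'
python3 -m crank '[[0.03,0.06,0.03,0,0,0,0.3],[0.03,0.12,0.05,0,0,0,0.3],[0.03,0.18,0.05,0,0,0,0.3],[0.03,0.24,0.05,0,0,0,0.3],[0.03,0.24,0.05,0,0,0,0.3]]'
python3 - <<'E'
from seg import *
from scipy.optimize import least_squares
c=snap('top','top6.png')
P=cloud(c).reshape(-1,3); m=(P[:,2]>95)&(P[:,2]<135)&(np.hypot(P[:,0]-422,P[:,1]-9)<35); q=P[m]
r=least_squares(lambda k:np.linalg.norm(q-k,axis=1)-16,[422,9,110],loss='soft_l1'); k=r.x; print(m.sum(),k.round(1),'lean',np.arctan2(k[1]-8.7,k[2]-35).round(3))
blobs(c,60,125,xr=(480,670),yr=(-140,130)); blobs(c,12,60,xr=(399,572),yr=(-470,-308)); blobs(c,12,50,xr=(380,620),yr=(150,500))
m=(abs(cloud(c)[...,0]-576)<10)&(abs(cloud(c)[...,1]+30)<8); print(np.nanmean(cloud(c)[m][:,2]))
E
```

```text
t: 33.2
position: [421.7, 4.2, 93.0]
ee_rot: [-3.141, -0.001, 3.05]
wrist_force: [0.0, -0.0, 1.0]
opening: 37.0
gripper_force: 0.0
t: 33.83
position: [421.4, 7.1, 203.6]
ee_rot: [-3.141, -0.003, 3.053]
wrist_force: [1.4, -0.7, 0.0]
opening: 60.0
gripper_force: 0.0
t: 34.45
position: [451.2, 251.8, 253.1]
ee_rot: [3.14, -0.0, 3.059]
wrist_force: [-0.3, 0.1, -1.1]
opening: 60.2
gripper_force: 0.0
194 [422.    5.8 109.4] lean -0.039
(275, 196) n 94 rect c [623.6 124.3] wh [ 5.4 93.2] ang 85.1 z pct [60.3 62.3 65.2]
(374, 200) n 552 rect c [615.3 -93.9] wh [32.2 76.5] ang 84.7 z pct [73.3 83.8 86.9]
(299, 213) n 1140 rect c [582.4  67.2] wh [ 50.3 101. ] ang 85.0 z pct [ 80.4  94.9 100. ]
(393, 226) n 79 rect c [ 564.8 -137.3] wh [ 5.1 95.3] ang 85.4 z pct [60.4 62.3 64.7]
(364, 244) n 1049 rect c [518. -70.] wh [64.2 78.5] ang 86.7 z pct [80.7 83.9 86.4]
(286, 259) n 65 rect c [483.   92.9] wh [71.8  5.2] ang 84.9 z pct [60.3 62.3 65. ]
(490, 263) n 670 rect c [ 485.3 -359.1] wh [37.4 80.8] ang 82.0 z pct [19.1 29.7 37.5]
(520, 263) n 735 rect c [ 486.6 -426.2] wh [39.5 81.5] ang 83.6 z pct [17.  29.1 37.3]
(143, 287) n 131 rect c [416.6 418.5] wh [27.  23.1] ang 4.4 z pct [16.7 30.4 34.4]
52.037646916794394
```

View pics/top6.png

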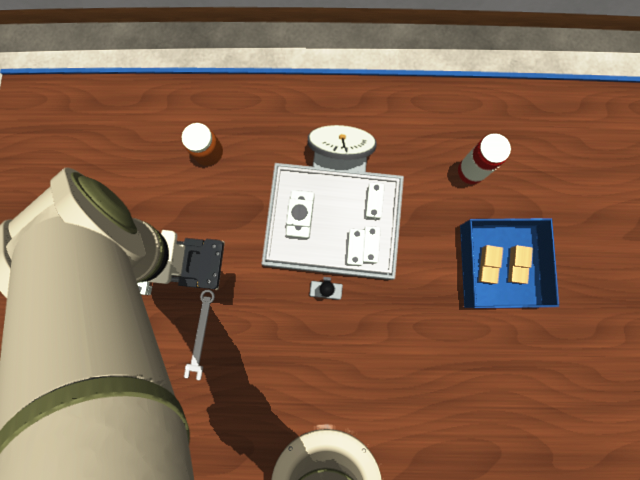

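Both offcuts are in the bin at (490,263) and (520,263). Four castings are on the pan, the needle is nearly straight up, and the lever knob at (326,288) is upright to within about 0.04 rad. The pan has sunk about 33.5 mm and nothing else has moved, so I'm handing in.

```bash
python3 -m crank '[[0,0,0,0,0,0,0.3],[0,0,0,0,0,0,0.3],[0,0,0,0,0,0,0.3]]'; python3 -c "from plant import bot;print(bot.finish_job())"
```

```text
t: 34.88
position: [452.6, 245.5, 253.2]
ee_rot: [-3.141, 0.0, 3.05]
wrist_force: [-0.4, -0.4, -0.4]
opening: 60.7
gripper_force: 0.0
the job is handed in; nothing more can be done
None
```

The job is handed in at about 35 s, with no verdict returned: by the last images, both offcuts are in the bin, the housing and three caps hold the needle between the marks (pan sunk about 34 mm), and the lever is upright to within about 0.04 rad; one cap shifted on the pan but stayed on it, and the spray can, jar and spanner look undisturbed.

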